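# Close the food tub with the lid that fits

### The arm

A 6-joint arm with a two-finger parallel gripper is mounted at the origin on the work surface. World frame = base frame: x ahead of the robot, y to its left, z up, the work surface at z = 0. Lengths are in m, angles in rad, forces in N, time in s.
With the tool pointing down it reaches from about 0.35 to 0.925 m from the base axis. Payload 6.4 kg.
Tool frame: the origin (TCP) lies between the finger pads; the fingertips stand 17 mm ahead of it and the grasp point (between the pads) lies 2 mm behind it; z points along the fingers, y is the line along which they close (so a half turn about z gives the same grasp; the last joint's range is limited). The gripper opens to 94 mm and grips with 3 to 60 N. Pads are 16 mm wide; open, the fingers measure 119 mm over their backs; the gripper's body (75 mm by 177 mm) begins 78 mm behind the grasp point.
Start: joints at [0.965, 0.245, 1.558, -0, 1.339, -0.174], TCP at [0.272, 0.59, 0.222] pointing down, gripper open.
Joint ranges: [-3.13, 3.13], [-1.02, 2.26], [0.13, 2.54], [-0.95, 4.09], [0.21, 2.88], [-2.74, 2.74]. Speed limits (rad/s): [2.57, 2.57, 3.14, 3.14, 3.14, 3.14].

### API

Orientations are given as a unit quaternion [x, y, z, w].
In Python, from plant import telemetry, vision, r gives the robot as it stands. The module is installed in compiled form; this text tells all that it offers.
- The arm moves only by the tool apply_moves, never from a script. Its argument "increments" is a list of rows, each a list of 7 numbers: the finger opening in mm, from 0 to 94, then the shift along the tool's x, y, z in mm, then the turn, a rotation vector about the tool's x, y, z in rad. A call has 1 to 10 rows; each row shifts and turns the commanded pose from where the row before left it, along the tool's axes as they then stand; what a row does not reach is not made up. A row lasts 1/10 s, in which the tool goes at most 50 mm and 8.59 degrees, less where a joint would pass 70% of its speed; a pose out of reach is approached as far as the arm can. A call with a gripper value outside its range is refused whole. The fingers move at their own pace and stop on an object; the grip force is fixed at half the most. Time passes only in rows, so rows that do not move let the fingers close. It gives the time, the measured TCP pose, the force, the opening and the grip force at its end, in the units of the state.
- telemetry.read_state(): the state, without advancing time (a new reading comes with each control period).
- vision.snapshot(name): name is "scene" or "top"; returns the picture (420x560x3 uint8, red, green, blue); there is no depth.
- vision.camera_params(name): a dict with "fx", "fy", "cx", "cy" (pixels), "rvec" (rotation vector, rad) and "tvec" (3), from world to camera coordinates, as OpenCV has them. Camera axes: x right, y down, z forward; pixel columns grow to the right and rows downward; lengths in m; the calibration is good to about 2 mm. A picture is of the moment at which its call begins. camera_params takes no time and is no camera call.
- r.hand_in(): hands the job in; it is judged then, once.
The state is a dict: "clock": time; "q": joint angles; "qvel": joint speeds; "effort": joint torques, N m; "ee_pos": TCP position; "tool_rot": TCP orientation; "force": force on the tool from outside, world axes, zero at the start; "torque": the same for the moment, N m; "gripper_width": finger opening in m; "grip_force": force on a finger pad.
Only numpy, scipy, OpenCV 4.12 (cv2) and the standard library are available. Lean on these libraries where they do the work, as an engineer would, in place of code of your own. Each camera call takes 0.05 s, during which the arm holds its last target. There are 200 camera calls.

### The job

Close the grey food tub on the draining board: of the three white lids pick the one that fits its rim, set it on and press it down until it snaps fully home, level and flush on the rim. Leave the other two lids on the worktop, clear of the tub.

Things in the scene. Friction and masses are not known exactly. Their poses are not given: they have to be found in the camera images.
- tub: Open empty grey plastic tub, round, upright, fixed. Rim outer diameter 126 mm, mouth 114 mm, rim 75 mm above the worktop. Origin: centre of underside, z up. Four sprung bumps stick 8 mm inward, 4 mm below the rim: a fitting lid first stops on them about 10 mm too high; press the knob down with 5 to 15 N and it snaps past, its flange on the rim (lid origin then at z = 45 mm).
- lid_a: Loose white lid, about 90 g, flange 106 mm across. Lies knob up on its plug, as all lids do. Origin: centre of plug's underside, z up. Plug z 0 to 30 mm, widest part 22 mm less across than the flange, its lower 20 mm tapering in by 12 mm all round, so it centres itself in a mouth; flange z 30 to 35; central cylindrical knob 32 mm in diameter, z 35 to 63 mm.
- lid_b: Loose white lid, about 110 g, of the same make, heights and knob (32 mm in diameter, z 35 to 63 mm) as lid_a, but its flange is 126 mm across. Origin: centre of the plug's underside, z up.
- lid_c: Loose white lid, about 130 g, of the same make, heights and knob (32 mm in diameter, z 35 to 63 mm) as lid_a, but its flange is 146 mm across. Origin: centre of the plug's underside, z up.
There are look-alikes about, which are no part of the job. Leave any green or turquoise look-alike of the lid_b alone.

How it is judged:
By the outcome, as a careful person would: the job done as asked, in the order asked, and still so for the second after the job is handed in, with the robot touching nothing.
It also fails if it takes over 38 s, if anything falls off the work surface, if the arm or the gripper's body presses on something with over 40 N, if the wrist force passes 120 N, or if a joint passes its speed limit or range.

## Working session

There is one attempt and no reset: what is moved stays moved. The work goes in short steps, Python scripts to look and compute and a tool call to move; the robot and the scene stay as the last step left them, time stands still between calls to the robot, and variables do not carry over. Pictures are saved under pics/ and viewed, at most 10 in all, crops included, and the job is handed in when it is done.

Besides the shell and the picture viewer there is one more tool, called after "Call:" by a JSON object that holds its "api" and its "payload", one argument or row to a line. apply_moves: Moves the arm, as the interface text tells. Its arguments: {"type":"object","properties":{"increments":{"type":"array"}},"required":["increments"]}

```bash
mkdir -p pics
python3 - <<'E'
from plant import telemetry, vision, r
import cv2
for n in("scene","top"):
    im=vision.snapshot(n); cv2.imwrite(f"pics/{n}0.png",im[:,:,::-1]); print(n,vision.camera_params(n))
print(telemetry.read_state())
E
```

```text
scene {'fx': 435.32249738838067, 'fy': 435.32249738838067, 'cx': 286.11087968404064, 'cy': 209.2244436815396, 'rvec': array([ 1.86937165,  1.86711833, -0.57582763]), 'tvec': array([-3.43237445e-04, -4.00662630e-01,  1.18177063e+00])}
top {'fx': 380.89108319435394, 'fy': 380.89108319435394, 'cx': 281.3580395442081, 'cy': 207.47166323630196, 'rvec': array([ 2.16751991, -2.16673583,  0.13300337]), 'tvec': array([0.02362954, 0.49102318, 0.82163129])}
{'clock': 0.1, 'q': array([ 9.64889019e-01,  2.45726518e-01,  1.55883908e+00, -4.74696086e-05,
        1.33868129e+00, -1.74121750e-01]), 'qvel': array([-1.36027134e-05, -2.31462967e-03, -2.97257380e-03, -5.03799033e-04,
        1.01634374e-03,  1.78701634e-04]), 'effort': array([-1.70868616e-04, -4.16913700e+01, -3.15525341e+01,  6.87031355e-02,
        3.09386419e-02, -8.15526982e-05]), 'ee_pos': array([0.27175715, 0.58992724, 0.22149536]), 'tool_rot': array([ 2.14214142e-01,  9.76786372e-01, -7.73782961e-04, -2.93111598e-04]), 'force': array([ 0.52285415, -1.00524884, -0.21383957]), 'torque': array([-0.02038302, -0.00802493, -0.0231371 ]), 'grip_force': 0.0, 'gripper_width': 0.094161843601819}
```

View pics/scene0.png

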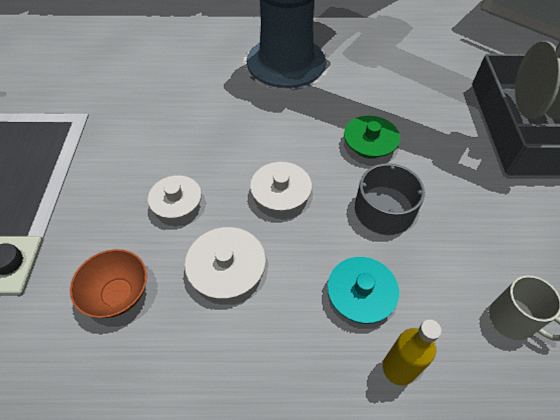

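View pics/top0.png

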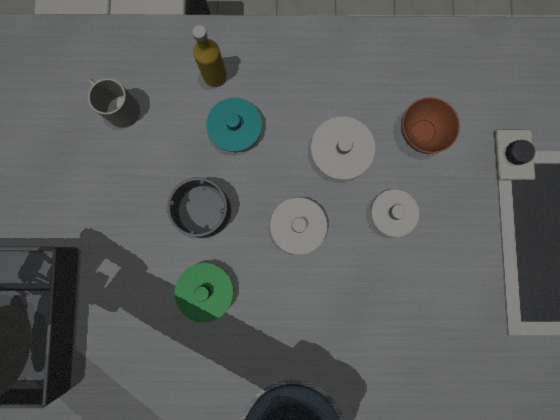

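```bash
cat > h.py <<'E'
import numpy as np, cv2
from plant import telemetry, vision, r
def cast(n,uv,z):
    p=vision.camera_params(n); R=cv2.Rodrigues(p["rvec"])[0]; t=p["tvec"]
    uv=np.atleast_2d(np.asarray(uv,float))
    d=np.c_[(uv[:,0]-p["cx"])/p["fx"],(uv[:,1]-p["cy"])/p["fy"],np.ones(len(uv))]@R
    c=-R.T@t
    return (c+d*((z-c[2])/d[:,2])[:,None])[:,:2]
def circ(P):
    A=np.c_[2*P,np.ones(len(P))]; s=np.linalg.lstsq(A,(P**2).sum(1),rcond=None)[0]
    return s[:2],2*np.sqrt(s[2]+s[:2]@s[:2])
E
python3 - <<'E'
from h import *
for n in("top","scene"):
    im=cv2.imread(f"pics/{n}0.png"); hsv=cv2.cvtColor(im,cv2.COLOR_BGR2HSV)
    print(n, [im[y,x].tolist() for x,y in ([(280,215),(330,165),(380,225),(240,230)] if n=="top" else [(265,200),(210,280),(165,210),(240,230)])])
    bgr=im.astype(int)
    for name,m in (("white",(bgr.min(2)>180)),("grey",(bgr.max(2)<85))):
        m=m.astype(np.uint8)*255
        for c in cv2.findContours(m,cv2.RETR_EXTERNAL,cv2.CHAIN_APPROX_NONE)[0]:
            a=cv2.contourArea(c)
            if not 700<a<9000: continue
            P=cv2.convexHull(c)[:,0].astype(float)
            C,D=circ(cast(n,P,0.035 if name=="white" else .075))
            print(name,c[:,0].mean(0).round(),a,C.round(4),round(D,4))
E
```

```text
top [[130, 134, 135], [131, 133, 135], [131, 132, 135], [115, 112, 112]]
grey [206. 207.] 1851.0 [0.4901 0.187 ] 0.1394
grey [538. 241.] 6408.0 [ 0.4046 -0.5917] 0.3565
grey [425. 129.] 2320.5 [ 0.6638 -0.295 ] 0.1237
grey [127. 108.] 1009.0 [0.709  0.3647] 0.1024
grey [106.  96.] 736.5 [0.7295 0.4048] 0.0715
grey [214.  59.] 1100.5 [0.8156 0.1716] 0.1178
grey [213.   8.] 798.0 [0.9303 0.1775] 0.1215
scene [[206, 211, 214], [207, 211, 215], [203, 210, 213], [207, 215, 218]]
white [ 18. 260.] 748.0 [ 0.6306 -0.5081] 0.1186
white [225. 262.] 4347.5 [ 0.6266 -0.1145] 0.1449
white [174. 196.] 1668.0 [ 0.4792 -0.2277] 0.105
white [281. 185.] 2230.0 [ 0.4506 -0.0135] 0.125
white [ 49. 155.] 1949.5 [ 0.4178 -0.5698] 0.3646
grey [401. 364.] 885.0 [0.819  0.1708] 0.0703
grey [516. 319.] 1425.0 [0.7413 0.3644] 0.096
grey [536. 297.] 1241.0 [0.7163 0.4056] 0.0713
grey [383. 214.] 1267.5 [0.534  0.1824] 0.123
grey [392. 185.] 1591.0 [0.4887 0.2019] 0.1129
grey [ 26. 171.] 5472.0 [ 0.4576 -0.5564] 0.3052
grey [288.  43.] 5525.0 [ 0.0115 -0.0195] 0.3576
```

Run:
```python
from h import *
im=cv2.imread("pics/top0.png"); s=cv2.imread("pics/scene0.png")
a=cv2.resize(im[165:265,150:350],(800,400),interpolation=cv2.INTER_CUBIC)
cv2.imwrite("pics/crop1.png",a)
g=cv2.cvtColor(im,cv2.COLOR_BGR2GRAY)
# lid_b in top, tub
for th in (121,124):
    m=(g>th).astype(np.uint8)*255
    m=cv2.morphologyEx(m,cv2.MORPH_OPEN,np.ones((5,5)))
    for c in cv2.findContours(m[150:300,230:440],cv2.RETR_EXTERNAL,cv2.CHAIN_APPROX_NONE,offset=(230,150))[0]:
        if 1000<cv2.contourArea(c)<6000: C,D=circ(cast("top",cv2.convexHull(c)[:,0],.035)); print("lid",c[:,0].mean(0),C,D)
for n,q,b in (("top",im,(160,260,150,250)),("scene",s,(150,250,340,440))):
    G=q.astype(int).max(2)[b[0]:b[1],b[2]:b[3]]
    for th in (45,60,75,90,100):
        m=(G<th).astype(np.uint8)*255
        cs=cv2.findContours(m,cv2.RETR_EXTERNAL,cv2.CHAIN_APPROX_NONE)[0]
        c=max(cs,key=cv2.contourArea); print(n,th,cv2.boundingRect(c),cv2.contourArea(c))
```

```text
lid [298.05625 225.51875] [ 0.45062492 -0.01302786] 0.12441565701629001
lid [395.18045113 212.45112782] [ 0.47943961 -0.22802289] 0.10414424545342725
lid [343.11643836 160.67808219] [ 0.62583983 -0.11476633] 0.14189035262584537
lid [298.0443038  225.50632911] [ 0.45071122 -0.01283051] 0.12361467760229207
lid [395.06766917 212.39849624] [ 0.47943396 -0.22775305] 0.10380308574569529
lid [343.10958904 160.67123288] [ 0.62605323 -0.11468513] 0.14191060911783057
top 45 (20, 21, 45, 52) 449.5
top 60 (20, 20, 49, 54) 865.5
top 75 (19, 20, 51, 54) 997.5
top 90 (17, 17, 73, 61) 3255.0
top 100 (17, 17, 73, 62) 3463.5
scene 45 (15, 37, 65, 47) 1129.0
scene 60 (23, 16, 59, 42) 1207.5
scene 75 (23, 16, 59, 45) 1556.0
scene 90 (23, 16, 59, 45) 1613.0
scene 100 (7, 31, 75, 60) 1815.0
```

View pics/crop1.png

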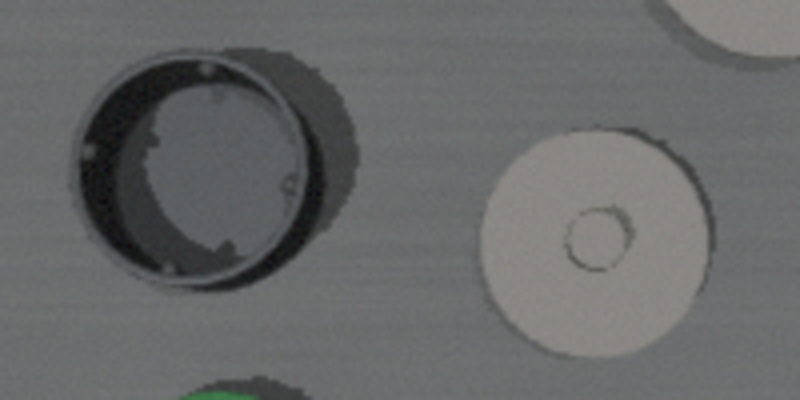

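Three white lids, top-view pixels: (299,226) Ø125 mm, (396,213) Ø104 mm, (343,148) Ø142 mm. The 126 mm one, lid_b at (299,226), is the fit; the crop confirms it is white (green at (203,292) and turquoise at (234,125) are left alone). The tub is at (198,207). I'll measure its rim more closely.

Run:
```python
from h import *
im=cv2.imread("pics/top0.png"); s=cv2.imread("pics/scene0.png")
f=lambda q,x,y:np.clip(cv2.resize(q[y:y+75,x:x+75],(600,600),interpolation=cv2.INTER_CUBIC).astype(int)*1.5,0,255)
cv2.imwrite("pics/crop2.png",cv2.resize(np.hstack([f(im,162,170),f(s,352,158)]).astype(np.uint8),(800,400),interpolation=cv2.INTER_AREA))
```

```text
(no output)
```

View pics/crop2.png

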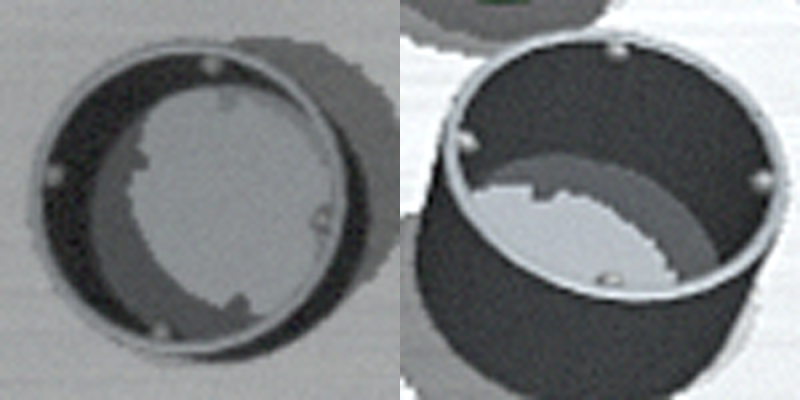

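```bash
cat >> h.py <<'E'
from scipy.spatial.transform import Rotation as Ro
def delta(p):
    s=telemetry.read_state(); R=Ro.from_quat(s["tool_rot"])
    return (R.inv().apply(np.array(p)-s["ee_pos"])*1000).round(1)
E
python3 - <<'E'
from h import *
t=np.array([162,170])+np.array([[37,185],[348,190],[185,43],[190,357],[80,87],[300,83],[85,312],[303,312]])/5.333-.5
s=np.array([352,158])+np.array([[44,140],[200,31],[384,175],[243,300],[105,245],[340,85]])/5.333-.5
for n,p in(("top",t),("scene",s)):
    P=cast(n,p,.075);C,D=circ(P); print(n,C,D,(np.hypot(*(P-C).T)*1e3).round(1))
print(delta([.4506,-.0133,.15]))
E
```

```text
top [0.48742915 0.20024929] 0.12420784148837741 [61.5 61.2 62.  62.7 63.5 61.8 60.9 63.2]
scene [0.48845928 0.20199012] 0.12246168169313806 [62.2 60.8 60.4 62.5 59.5 61.9]
[-414.9 -472.9   72.2]
```

Call:
{"api": "apply_moves", "payload": {
  "increments": [
    [70, -20.7, -23.6, 2, 0, 0, 0],
    [70, -20.7, -23.6, 2, 0, 0, 0],
    [70, -20.7, -23.6, 2, 0, 0, 0],
    [70, -20.7, -23.6, 2, 0, 0, 0],
    [70, -20.7, -23.6, 2, 0, 0, 0],
    [70, -20.7, -23.6, 2, 0, 0, 0],
    [70, -20.7, -23.6, 2, 0, 0, 0],
    [70, -20.7, -23.6, 2, 0, 0, 0],
    [70, -20.7, -23.6, 2, 0, 0, 0],
    [70, -20.7, -23.6, 2, 0, 0, 0]
  ]
}}

```text
clock: 1.1
ee_pos: [0.3612, 0.2881, 0.202]
tool_rot: [0.214, 0.977, -0.0, -0.0]
force: [-0.1, -0.2, -0.2]
gripper_width: 0.0702
grip_force: 0.0
```

Call:
{"api": "apply_moves", "payload": {
  "increments": [
    [70, -20.7, -23.6, 5, 0, 0, 0],
    [70, -20.7, -23.6, 5, 0, 0, 0],
    [70, -20.7, -23.6, 5, 0, 0, 0],
    [70, -20.7, -23.6, 5, 0, 0, 0],
    [70, -20.7, -23.6, 5, 0, 0, 0],
    [70, -20.7, -23.6, 5, 0, 0, 0],
    [70, -20.7, -23.6, 5, 0, 0, 0],
    [70, -20.7, -23.6, 5, 0, 0, 0],
    [70, -20.7, -23.6, 5, 0, 0, 0],
    [70, -20.7, -23.6, 5, 0, 0, 0]
  ]
}}

```text
clock: 2.1
ee_pos: [0.4504, -0.0128, 0.152]
tool_rot: [0.214, 0.977, 0.0, -0.0]
force: [0.0, 0.3, -0.3]
gripper_width: 0.0702
grip_force: 0.0
```

Run:
```python
from h import *
cv2.imwrite("pics/s1.png",vision.snapshot("scene")[:,:,::-1])
s=telemetry.read_state();print(s["clock"],s["ee_pos"],s["tool_rot"],s["gripper_width"],delta([.4506,-.0133,.056]))
```

```text
2.15 [ 0.45126116 -0.01599073  0.151608  ] [ 2.15615873e-01  9.76477770e-01 -9.78111931e-04  4.94767145e-05] 0.06963170243526252 [ 1.8  2.3 95.6]
```

View pics/s1.png

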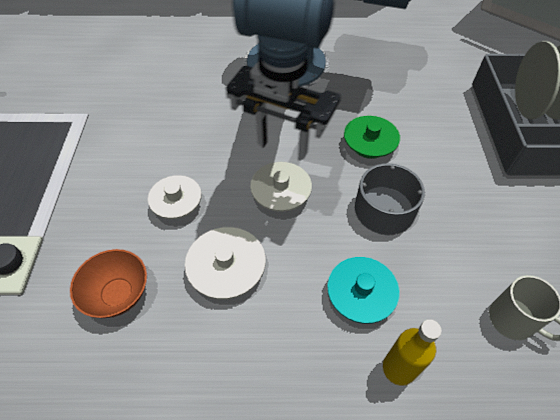

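The gripper (tips near (263,145) and (303,155)) stands above the knob of lid_b at (281,181). Descend to grasp height.

Call:
{"api": "apply_moves", "payload": {
  "increments": [
    [70, 0, 0, 16, 0, 0, 0],
    [70, 0, 0, 16, 0, 0, 0],
    [70, 0, 0, 16, 0, 0, 0],
    [70, 0, 0, 16, 0, 0, 0],
    [70, 0, 0, 16, 0, 0, 0],
    [70, 0, 0, 10, 0, 0, 0],
    [70, 0, 0, 4, 0, 0, 0],
    [70, 0, 0, 0, 0, 0, 0]
  ]
}}

```text
clock: 2.95
ee_pos: [0.4502, -0.0114, 0.0582]
tool_rot: [0.214, 0.977, 0.0, -0.0]
force: [0.2, 0.4, -0.9]
gripper_width: 0.0699
grip_force: 0.0
```

Run:
```python
from h import *
s=telemetry.read_state();print(s["ee_pos"],s["force"],s["gripper_width"],delta([.4506,-.0133,.056]))
```

```text
[ 0.45022213 -0.01144519  0.05815607] [ 0.21224785  0.37765309 -0.85950878] 0.06988389593978343 [-1.1 -1.5  2.2]
```

Good to 2 mm; close and lift.

Call:
{"api": "apply_moves", "payload": {
  "increments": [
    [70, -1, -1.5, 2, 0, 0, 0],
    [20, 0, 0, 0, 0, 0, 0],
    [20, 0, 0, 0, 0, 0, 0],
    [20, 0, 0, 0, 0, 0, 0],
    [20, 0, 0, 0, 0, 0, 0],
    [20, 0, 0, 0, 0, 0, 0],
    [20, 0, 0, 0, 0, 0, 0],
    [20, 0, 0, 0, 0, 0, 0]
  ]
}}

```text
clock: 3.75
ee_pos: [0.4508, -0.0134, 0.0565]
tool_rot: [0.214, 0.977, 0.0, 0.0]
force: [-0.4, 0.6, 0.1]
gripper_width: 0.0314
grip_force: 30.0
```

Call:
{"api": "apply_moves", "payload": {
  "increments": [
    [20, 0, 0, -5, 0, 0, 0],
    [20, 0, 0, -10, 0, 0, 0],
    [20, 0, 0, -15, 0, 0, 0],
    [20, 0, 0, -15, 0, 0, 0],
    [20, 0, 0, -15, 0, 0, 0],
    [20, 0, 0, -15, 0, 0, 0],
    [20, 0, 0, -15, 0, 0, 0],
    [20, 0, 0, -10, 0, 0, 0],
    [20, 0, 0, 0, 0, 0, 0]
  ]
}}

```text
clock: 4.65
ee_pos: [0.4518, -0.0136, 0.1583]
tool_rot: [0.214, 0.977, -0.0, 0.002]
force: [-0.1, 0.1, -2.4]
gripper_width: 0.031
grip_force: 30.0
```

Run:
```python
from h import *
s=telemetry.read_state();print(s["ee_pos"],s["force"],s["gripper_width"],s["grip_force"],delta([.488,.201,s["ee_pos"][2]]))
```

```text
[ 0.45180245 -0.0136398   0.15831489] [-0.14359311  0.11481814 -2.439576  ] 0.030961551740290437 29.999751448631287 [ 5.690e+01  2.101e+02 -1.000e-01]
```

Call:
{"api": "apply_moves", "payload": {
  "increments": [
    [20, 3, 11, 0, 0, 0, 0],
    [20, 6, 22, 0, 0, 0, 0],
    [20, 7, 26, 0, 0, 0, 0],
    [20, 7, 26, 0, 0, 0, 0],
    [20, 7, 26, 0, 0, 0, 0],
    [20, 7, 26, 0, 0, 0, 0],
    [20, 7, 26, 0, 0, 0, 0],
    [20, 7, 26, 0, 0, 0, 0],
    [20, 4, 15, 0, 0, 0, 0],
    [20, 2, 6, 0, 0, 0, 0]
  ]
}}

```text
clock: 5.65
ee_pos: [0.4863, 0.2026, 0.1556]
tool_rot: [0.213, 0.977, -0.0, -0.001]
force: [0.3, -0.1, -1.7]
gripper_width: 0.0314
grip_force: 30.0
```

Call:
{"api": "apply_moves", "payload": {
  "increments": [
    [20, 0, 0, 0, 0, 0, 0],
    [20, 0, 0, 0, 0, 0, 0],
    [20, 0, 0, 0, 0, 0, 0]
  ]
}}

```text
clock: 5.95
ee_pos: [0.4868, 0.2004, 0.1564]
tool_rot: [0.215, 0.977, -0.0, -0.0]
force: [0.5, 0.2, -1.2]
gripper_width: 0.031
grip_force: 30.0
```

Run:
```python
from h import *
im=vision.snapshot("scene");cv2.imwrite("pics/s2.png",cv2.resize(im[60:260,270:470,::-1],(600,600),interpolation=cv2.INTER_CUBIC))
s=telemetry.read_state();print(s["ee_pos"],s["force"],s["gripper_width"],s["grip_force"],delta([.488,.201,.112]))
```

```text
[0.48688752 0.20042607 0.15644842] [-0.28431024 -0.12398184 -2.05703258] 0.03156173126277031 29.999661147594452 [-0.8  1.  44.4]
```

View pics/s2.png

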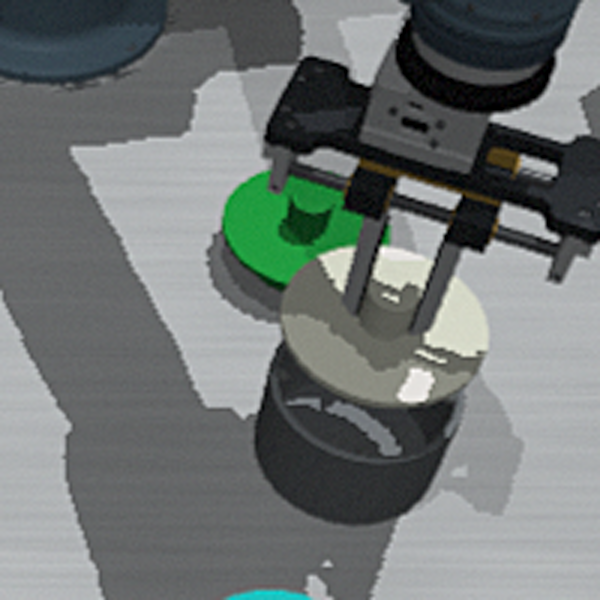

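The lid is held level over the tub (flange centre (385,325) in the crop, rim below it near (367,400)). Lower onto the bumps.

Call:
{"api": "apply_moves", "payload": {
  "increments": [
    [20, -0.8, 1, 5, 0, 0, 0],
    [20, 0, 0, 8, 0, 0, 0],
    [20, 0, 0, 8, 0, 0, 0],
    [20, 0, 0, 7, 0, 0, 0],
    [20, 0, 0, 5, 0, 0, 0],
    [20, 0, 0, 4, 0, 0, 0],
    [20, 0, 0, 2, 0, 0, 0],
    [20, 0, 0, 0, 0, 0, 0]
  ]
}}

```text
clock: 6.8
ee_pos: [0.4879, 0.2018, 0.1172]
tool_rot: [0.214, 0.977, -0.0, -0.0]
force: [-0.7, -0.0, -1.5]
gripper_width: 0.0316
grip_force: 30.0
```

Call:
{"api": "apply_moves", "payload": {
  "increments": [
    [20, 0, 0, 1, 0, 0, 0],
    [20, 0, 0, 1, 0, 0, 0],
    [20, 0, 0, 1, 0, 0, 0],
    [20, 0, 0, 1, 0, 0, 0],
    [20, 0, 0, 1, 0, 0, 0],
    [20, 0, 0, 0, 0, 0, 0]
  ]
}}

```text
clock: 7.4
ee_pos: [0.4881, 0.2019, 0.1124]
tool_rot: [0.214, 0.977, 0.0, 0.0]
force: [0.0, 0.4, -1.4]
gripper_width: 0.0314
grip_force: 30.0
```

Call:
{"api": "apply_moves", "payload": {
  "increments": [
    [20, 0, 0, 1, 0, 0, 0],
    [20, 0, 0, 1, 0, 0, 0],
    [20, 0, 0, 1, 0, 0, 0],
    [20, 0, 0, 0, 0, 0, 0]
  ]
}}

```text
clock: 7.8
ee_pos: [0.4886, 0.2019, 0.1102]
tool_rot: [0.214, 0.977, 0.0, 0.001]
force: [-0.5, 1.0, 4.5]
gripper_width: 0.0315
grip_force: 30.0
```

Call:
{"api": "apply_moves", "payload": {
  "increments": [
    [20, 0, 0, 1, 0, 0, 0],
    [20, 0, 0, 1, 0, 0, 0],
    [20, 0, 0, 0, 0, 0, 0]
  ]
}}

```text
clock: 8.1
ee_pos: [0.4887, 0.2018, 0.1081]
tool_rot: [0.214, 0.977, 0.0, 0.001]
force: [-0.3, 0.3, 3.8]
gripper_width: 0.0314
grip_force: 30.0
```

Call:
{"api": "apply_moves", "payload": {
  "increments": [
    [20, 0, 0, 1, 0, 0, 0],
    [20, 0, 0, 1, 0, 0, 0],
    [20, 0, 0, 1, 0, 0, 0],
    [20, 0, 0, 1, 0, 0, 0],
    [20, 0, 0, 0, 0, 0, 0]
  ]
}}

```text
clock: 8.6
ee_pos: [0.4873, 0.2018, 0.1022]
tool_rot: [0.214, 0.977, -0.0, -0.001]
force: [1.4, 2.5, -8.5]
gripper_width: 0.0313
grip_force: 30.0
```

Call:
{"api": "apply_moves", "payload": {
  "increments": [
    [20, 0, 0, 1, 0, 0, 0],
    [20, 0, 0, 1, 0, 0, 0],
    [20, 0, 0, 1, 0, 0, 0],
    [20, 0, 0, 1, 0, 0, 0],
    [20, 0, 0, 0, 0, 0, 0]
  ]
}}

```text
clock: 9.1
ee_pos: [0.4894, 0.2019, 0.1017]
tool_rot: [0.214, 0.977, 0.0, 0.001]
force: [-2.5, 0.4, 8.7]
gripper_width: 0.0315
grip_force: 30.0
```

Call:
{"api": "apply_moves", "payload": {
  "increments": [
    [20, 0, 0, 1, 0, 0, 0],
    [20, 0, 0, 1, 0, 0, 0],
    [20, 0, 0, 0, 0, 0, 0]
  ]
}}

```text
clock: 9.4
ee_pos: [0.4908, 0.2021, 0.1016]
tool_rot: [0.214, 0.977, 0.001, 0.003]
force: [-3.1, -0.5, 16.7]
gripper_width: 0.0314
grip_force: 30.0
```

Call:
{"api": "apply_moves", "payload": {
  "increments": [
    [20, 0, 0, -2, 0, 0, 0],
    [20, 0, 0, -1, 0, 0, 0],
    [60, 0, 0, 0, 0, 0, 0],
    [60, 0, 0, 0, 0, 0, 0],
    [60, 0, 0, 0, 0, 0, 0],
    [60, 0, 0, 0, 0, 0, 0],
    [60, 0, 0, -5, 0, 0, 0],
    [60, 0, 0, -15, 0, 0, 0],
    [60, 0, 0, -20, 0, 0, 0],
    [60, 0, 0, -20, 0, 0, 0]
  ]
}}

```text
clock: 10.4
ee_pos: [0.4882, 0.2018, 0.1623]
tool_rot: [0.214, 0.977, 0.0, 0.0]
force: [-0.1, -0.6, 0.3]
gripper_width: 0.06
grip_force: 0.0
```

Call:
{"api": "apply_moves", "payload": {
  "increments": [
    [60, -25, -5, -20, 0, 0, 0],
    [60, -30, -5, -20, 0, 0, 0],
    [60, 30, 20, 0, 0, 0, 0],
    [60, 30, 30, 0, 0, 0, 0],
    [60, 30, 30, 0, 0, 0, 0],
    [60, 30, 30, 0, 0, 0, 0],
    [60, 30, 30, 0, 0, 0, 0],
    [60, 20, 20, 0, 0, 0, 0],
    [60, 0, 0, 0, 0, 0, 0],
    [60, 0, 0, 0, 0, 0, 0]
  ]
}}

```text
clock: 11.4
ee_pos: [0.4465, 0.3863, 0.2014]
tool_rot: [0.214, 0.977, 0.0, 0.001]
force: [0.6, -0.4, 0.5]
gripper_width: 0.0601
grip_force: 0.0
```

Run:
```python
from h import *
im=vision.snapshot("scene");t=vision.snapshot("top")
f=lambda q:cv2.resize(q[:,:,::-1],(400,400),interpolation=cv2.INTER_CUBIC)
cv2.imwrite("pics/s3.png",np.hstack([f(im[130:250,330:450]),f(t[147:267,140:260])]))
s=telemetry.read_state();print(s["clock"],s["ee_pos"],s["force"],s["gripper_width"])
m=(im.astype(int).min(2)>150)&(im.astype(int).max(2)>0); m=m.astype(np.uint8)*255
```

```text
11.5 [0.44695917 0.38530193 0.20101679] [-0.20211597 -0.34269635 -1.11048016] 0.05988293356229702
```

View pics/s3.png

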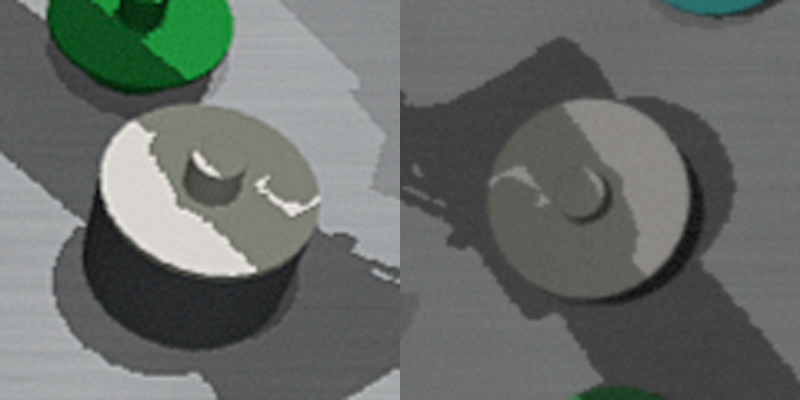

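The lid sits centred on the tub, level, with no gap between its flange and the rim (crop: rim edge from (100,190) to (320,200)). The descent stopped hard at 17 N at the home height, so it is fully down. The gripper is clear.

```bash
python3 -c "
from plant import r
print(r.hand_in())"
```

```text
the job is handed in; nothing more can be done
None
```

I put lid_b (the 126 mm lid) on the tub and pressed it until it snapped home; the last pictures show it level and flush on the rim. I did not touch the other two white lids, and I handed the job in at about 11.5 s.

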